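Clear the bench scale and slide a carton onto its narrow plate

TASK

This carton is to be weighed. First clear the scale: put the bolt and the bearing ring that were left on its plate into the bins with their own kind; then slide the carton over from the packing riser, without lifting or tipping it, until it rests level, centred and square on the narrow weighing plate and clear of the riser. Do not disturb the other things lying about.

Things in the scene. Friction and masses are not known exactly. Their poses are not given: they have to be found in the camera images.
- carton: closed cardboard carton with a strip of pale tape along its length, 150 (its x) x 105 (its y) x 60 mm high, 0.3 to 0.6 kg, too wide to grasp; origin at the centre of its underside, z up. Starts turned up to about 20 degrees on the riser
- riser: low grey packing shelf standing on the table, fixed, 340 (its x) x 360 (its y) mm, flat top 60 mm above the table; origin at table height under its centre. The scale stands beside one y end of it and the bins beside the other; which end is which varies
- scale: low bench scale, fixed: grey base 170 x 110 x 32 mm with a black sloped display at its -x end (33 mm high at most, reaching to 130 mm from the centre), and a raised steel weighing plate. Origin at table height under the plate's centre
- plate (a point): centre of the top of the scale's steel weighing plate, 130 (x) x 90 (y) x 7 mm, top 57 mm above the table (3 mm below the riser's top), the only support on the scale; between the plate's edge and the riser is an open gap of about 20 to 30 mm. Axes as the scale's: the carton's x is to lie along the plate's x
- bolt: steel hexagon bolt standing on its head: head 27 mm across corners and 12 mm high, shank 16 mm diameter, 62 mm high in all; origin at the centre of the head's face (underside), starts on the plate
- bolt_mid (a point): middle of the bolt, on its axis 31 mm above the origin
- bearing: steel bearing ring lying flat, 42 mm outside and 22 mm inside diameter, 14 mm high; origin at the centre of its underside, starts on the plate
- bearing_mid (a point): centre of the bearing ring, 7 mm above its origin
- bolt_bin: grey open bin, 112 (x) x 122 (y) x 45 mm high outside, 4 mm walls and floor, fixed on a 6 mm board; two bolts like the loose one lie fixed along its +x end, up to 31 mm above its underside; its other side (x from -50 to +18 mm) is free. Origin at the centre of its underside
- bearing_bin: bin just like the other, but three bearing rings lie fixed along its +x end (from x = +10 mm), stacked up to 32 mm above its underside; x from -50 to +8 mm is free. Origin at the centre of its underside. The two bins may change places
- spray_can: bystander: upright can, 50 mm diameter, 115 mm high, on the table just beyond the scale's +x end; origin at the centre of its underside
- tape_core: bystander: upright paper core, 34 mm diameter, 35 mm high, on the riser near its +x edge; origin at the centre of its underside
- small_box: bystander: small cardboard box 30 x 60 x 32 mm high, on the riser near its +x edge; origin at the centre of its underside
- tape_roll: bystander: roll of packing tape lying flat, 100 mm diameter, 48 mm high, on the table near the robot; origin at the centre of its underside
- screwdriver: bystander: screwdriver lying on the table near the robot; origin on the table under it
- flat_box: bystander: cardboard box 140 x 90 x 45 mm high on the table at the right; origin at the centre of its underside
- mug: bystander: white mug, 80 mm diameter, 90 mm high, on the table at the left; origin at the centre of its underside

How it is judged:
By the outcome, as a careful person would: the job done as asked, in the order asked, and still so for the second after the job is handed in, with the robot touching nothing.
It also fails if it takes over 72 s, if anything falls off the work surface, if the arm or the gripper's body presses on something with over 40 N, if the wrist force passes 120 N, or if a joint passes its speed limit or range.

ROBOT

A 6-joint arm with a two-finger parallel gripper is mounted at the origin on the work surface. World frame = base frame: x ahead of the robot, y to its left, z up, the work surface at z = 0. Lengths are in m, angles in rad, forces in N, time in s.
With the tool pointing down it reaches from about 0.325 to 0.9 m from the base axis. Payload 3.5 kg.
Tool frame: the origin (TCP) lies at the centre of the arm's flange, where the gripper is bolted on; the fingertips stand 173 mm ahead of it and the grasp point (between the pads) lies 155 mm ahead of it; z points along the fingers, y is the line along which they close (so a half turn about z gives the same grasp; the last joint's range is limited). The gripper opens to 85 mm and grips with 20 to 120 N. Pads are 22 mm wide; open, the fingers measure 114 mm over their backs; the gripper's body (76 mm by 85 mm) begins 54 mm behind the grasp point. The pads swing forward as they close: fully open they stand 13 mm farther back than shut.
Start: joints at [-1.333, 0.276, -0.026, 1.268, 0, 1.467], TCP at [0.209, -0.589, 0.405] pointing down, gripper open.
Joint ranges: [-3.12, 3.12], [-0.85, 1.88], [-1.08, 1.24], [-1.95, 2.15], [-1.57, 1.53], [-3.14, 3.14]. Speed limits (rad/s): [2.57, 2.57, 3.14, 3.14, 3.14, 3.14].

INTERFACE

Orientations are given as a unit quaternion [x, y, z, w].
In Python, from cell import env, planner, monitor, optics gives the robot as it stands. The module is installed in compiled form; this text tells all that it offers. Calls block until the motion is done:
- env.reach(position, orientation): joint-space move of the TCP to a pose.
- env.move_straight(position, rate=0.15, attitude=None, max_force=None): straight line of the TCP; attitude=None keeps the orientation; rate is the mean speed in m/s. With max_force (N) it stops when the force on the tool has changed by that much, and returns True; else False.
- env.goto_joints(angles): joint-space move.
- env.command_gripper(opening, grip_force=None): finger opening in m; grip_force is the grip in N (None keeps the last); returns when the fingers have stopped.
- env.dwell(seconds).
- planner.inverse_kinematics(position, orientation): joint angles nearest the present ones, or None.
- monitor.state(): the state.
- optics.read_camera(name): name is "scene" or "side" or "wrist"; returns (picture, depth): 400x640x3 uint8, red, green, blue; 400x640 float32, m along the optical axis (not along the pixel's ray), 0 where there is no reading.
- optics.camera_info(name): a dict with "fx", "fy", "cx", "cy" (pixels), "pose" (4x4, takes a point from camera to world coordinates); the wrist camera has in their place "mount" (4x4, takes a point from camera to tool coordinates, whose origin is the TCP and whose axes are the flange's). Camera axes: x right, y down, z forward; pixel columns grow to the right and rows downward; lengths in m; the calibration is good to about 2 mm. A picture is of the moment at which its call begins: read the wrist's pose just before it. camera_info takes no time and is no camera call.
A pose or a line that the arm cannot do raises env.MotionError and nothing moves.
- env.close_job(): hands the job in; it is judged then, once.
The state is a dict: "clock": time; "qpos": joint angles; "qd": joint speeds; "tau": joint torques, N m; "position": TCP position; "ee_rot": TCP orientation; "force": force on the tool from outside, world axes, zero at the start; "torque": the same for the moment, N m; "width": finger opening in m; "grasp_force": force on a finger pad.
Only numpy, scipy, OpenCV 4.12 (cv2) and the standard library are available. Lean on these libraries where they do the work, as an engineer would, in place of code of your own. Each camera call takes 0.05 s, during which the arm holds its last target. There are 200 camera calls.

## Working session

There is one attempt and no reset: what is moved stays moved. The work goes in short steps, each a Python script; the robot and the scene stay as the last script left them, time stands still between calls to the robot, and variables do not carry over. Pictures are saved under pics/ and viewed, at most 10 in all, crops included, and the job is handed in when it is done.

```bash
mkdir -p pics; ls; python3 - <<'E'
from cell import env,planner,monitor,optics
import cv2,numpy as np
np.set_printoptions(precision=4,suppress=True)
print(monitor.state())
for n in("scene","side"):
    p,d=optics.read_camera(n);cv2.imwrite(f"pics/{n}0.png",p[:,:,::-1]);np.savez(f"{n}0.npz",p=p,d=d);print(n,optics.camera_info(n))
print(optics.camera_info("wrist"))
E
```

```text
pics
{'clock': 0.0, 'qpos': array([-1.3334,  0.2771, -0.0279,  1.268 ,  0.    ,  1.4674]), 'qd': array([-0.0007, -0.0004,  0.0004, -0.0013,  0.0015,  0.0007]), 'tau': array([ -0.0003, -44.5506,  29.5207,   0.0165,  -0.0001,   0.    ]), 'position': array([ 0.2088, -0.5887,  0.4035]), 'ee_rot': array([ 0.9855,  0.1696, -0.0001, -0.0011]), 'force': array([ 0.0961, -0.0443, -0.3331]), 'torque': array([ 0.0064, -0.017 ,  0.0556]), 'grasp_force': 0.0, 'width': 0.08549457596128937}
scene {'fx': 410.9098060385768, 'fy': 410.9098060385768, 'cx': 317.9779703135938, 'cy': 200.95914230135455, 'pose': array([[ 0.8347,  0.3064, -0.4576,  1.0299],
       [ 0.5506, -0.4458,  0.7058, -0.7902],
       [ 0.0123, -0.8411, -0.5408,  0.7034],
       [ 0.    ,  0.    ,  0.    ,  1.    ]])}
side {'fx': 520.7519163199796, 'fy': 520.7519163199796, 'cx': 325.03454909235364, 'cy': 204.45952595611635, 'pose': array([[-0.8632, -0.3031,  0.4039, -0.1153],
       [-0.5049,  0.5195, -0.6893,  1.0268],
       [-0.0009, -0.7989, -0.6015,  0.9792],
       [ 0.    ,  0.    ,  0.    ,  1.    ]])}
{'fx': 286.4240455000168, 'fy': 286.4240455000168, 'cx': 319.97824836448063, 'cy': 198.6834734345151, 'mount': array([[-0.0017, -0.9496, -0.3136,  0.0797],
       [ 1.    , -0.0014, -0.001 ,  0.0002],
       [ 0.0005, -0.3136,  0.9496,  0.031 ],
       [ 0.    ,  0.    ,  0.    ,  1.    ]])}
```

View pics/scene0.png

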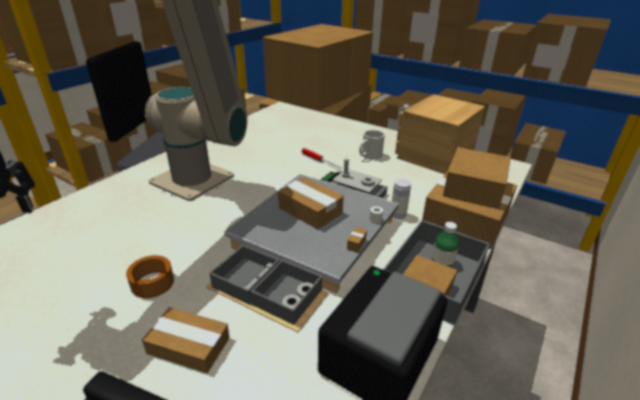

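View pics/side0.png

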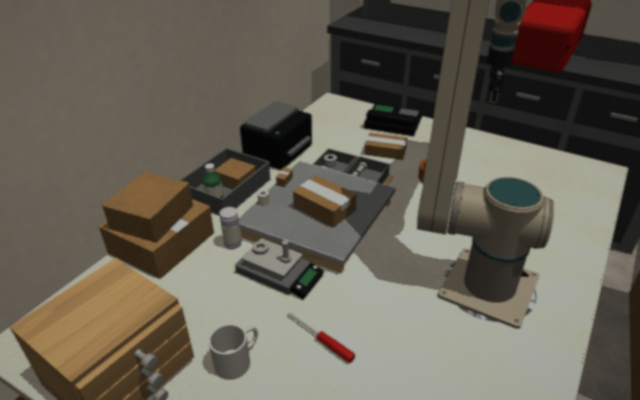

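The scene view shows the scale at the +y end of the riser (bolt at about 347,168, ring at 368,181). The bins are at the −y end: left bin (247,268) holds bolts, right bin (292,292) holds rings. The carton is at (311,198). The side view agrees, with the bolt at (285,250), the ring at (261,247) and the carton at (325,200).

```bash
cat > h.py <<'E'
import numpy as np,cv2
from cell import env,planner,monitor,optics
from scipy.spatial.transform import Rotation as R
np.set_printoptions(precision=4,suppress=True)
def cloud(d,i,T):
    v,u=np.mgrid[:400,:640]
    P=np.stack([(u-i["cx"])/i["fx"]*d,(v-i["cy"])/i["fy"]*d,d],-1)
    return P@T[:3,:3].T+T[:3,3]
def snap(n,name=None):
    i=optics.camera_info(n)
    if n=="wrist":
        s=monitor.state();M=np.eye(4);M[:3,:3]=R.from_quat(s["ee_rot"]).as_matrix();M[:3,3]=s["position"];T=M@i["mount"]
    else:T=i["pose"]
    p,d=optics.read_camera(n)
    if name:
        cv2.imwrite(f"pics/{name}.png",p[:,:,::-1]);np.savez(name+".npz",p=p,d=d,T=T)
    return p,d,T,i
def plane(u,v,z,T,i):
    r=T[:3,:3]@np.array([(u-i["cx"])/i["fx"],(v-i["cy"])/i["fy"],1]);return T[:3,3]+r*(z-T[2,3])/r[2]
def tri(a,b):
    """a,b=(u,v,T,i): midpoint of two rays and miss distance"""
    A=[];B=[]
    for u,v,T,i in(a,b):
        r=T[:3,:3]@np.array([(u-i["cx"])/i["fx"],(v-i["cy"])/i["fy"],1]);r/=np.linalg.norm(r)
        P=np.eye(3)-np.outer(r,r);A.append(P);B.append(P@T[:3,3])
    x=np.linalg.lstsq(np.vstack(A),np.hstack(B),rcond=None)[0]
    return x,[np.linalg.norm(P@x-b) for P,b in zip(A,B)]
def down(yaw):
    """tool z down, tool x along yaw"""
    c,s=np.cos(yaw),np.sin(yaw)
    return R.from_matrix(np.array([[c,s,0],[s,-c,0],[0,0,-1.]])).as_quat()
E
python3 - <<'E'
from h import *
for n,pts in(("scene",dict(bolt=(347,162),ring=(368,183),can=(403,185),core=(377,208),sbox=(358,233),carton=(311,187),riserL=(229,233),riserF=(335,277),riserR=(398,203),riserB=(300,178),binA=(247,268),binB=(292,292),binL=(212,266),binF=(290,315),binR=(327,280),binBk=(243,247),mug=(375,135),roll=(150,265))),
 ("side",dict(bolt=(285,243),ring=(261,245),can=(230,213),carton=(325,190),core=(263,193),riserF=(332,266),riserL=(243,225),plateL=(243,252),plateF=(288,279),plateR=(304,259),disp=(308,280),mug=(230,340)))):
    f=np.load(n+"0.npz");i=optics.camera_info(n);P=cloud(f["d"],i,i["pose"])
    for k,(u,v) in pts.items():print(n,k,(u,v),P[v,u])
s=monitor.state();print(R.from_quat(s["ee_rot"]).as_matrix())
E
```

```text
scene bolt (347, 162) [0.4799 0.2215 0.1118]
scene ring (368, 183) [0.5625 0.2121 0.0677]
scene can (403, 185) [0.6839 0.1853 0.1142]
scene core (377, 208) [0.6631 0.0671 0.093 ]
scene sbox (358, 233) [ 0.6749 -0.0604  0.094 ]
scene carton (311, 187) [0.4814 0.0191 0.1206]
scene riserL (229, 233) [ 0.3811 -0.2076  0.0604]
scene riserF (335, 277) [ 0.6908 -0.1923  0.0594]
scene riserR (398, 203) [0.6804 0.175  0.0575]
scene riserB (300, 178) [0.4269 0.0431 0.1205]
scene binA (247, 268) [ 0.4675 -0.2419  0.0103]
scene binB (292, 292) [ 0.6089 -0.2459  0.011 ]
scene binL (212, 266) [ 0.3823 -0.2787  0.0012]
scene binF (290, 315) [ 0.6585 -0.3192  0.0331]
scene binR (327, 280) [ 0.666  -0.1855  0.0316]
scene binBk (243, 247) [ 0.4356 -0.2169  0.0455]
scene mug (375, 135) [0.4142 0.5542 0.0671]
scene roll (150, 265) [ 0.2777 -0.3784  0.0256]
side bolt (285, 243) [0.466  0.2323 0.1218]
side ring (261, 245) [0.5559 0.2171 0.0636]
side can (230, 213) [0.6641 0.2023 0.1186]
side carton (325, 190) [ 0.4946 -0.014   0.1224]
side core (263, 193) [0.6688 0.0483 0.0875]
side riserF (332, 266) [0.3789 0.147  0.0145]
side riserL (243, 225) [0.6484 0.1743 0.0636]
side plateL (243, 252) [0.6248 0.2142 0.0049]
side plateF (288, 279) [0.4407 0.2637 0.0359]
side plateR (304, 259) [0.4471 0.1777 0.0325]
side disp (308, 280) [0.3946 0.2419 0.0368]
side mug (230, 340) [0.4453 0.4901 0.039 ]
[[ 0.9425  0.3342 -0.0005]
 [ 0.3342 -0.9425  0.0021]
 [ 0.0002 -0.0021 -1.    ]]
```

```bash
python3 - <<'E'
from h import *
env.reach([0.56,-0.22,0.40],down(0));snap("wrist","wb1")
env.reach([0.50,-0.20,0.40],down(0));snap("wrist","wb2")
env.reach([0.56,0.14,0.40],down(0));print(monitor.state()["clock"]);snap("wrist","w1")
env.reach([0.49,0.21,0.36],down(0));snap("wrist","w2");s=monitor.state();print(s["clock"],s["qpos"])
a=[cv2.imread(f"pics/{n}.png") for n in("wb1","w1","w2")]
cv2.imwrite("pics/all.png",np.vstack([np.hstack([a[0],a[1]])])[::1,::1][:, :])
E
python3 -c "
import cv2
a=cv2.imread('pics/w1.png');cv2.imwrite('pics/w1b.png',cv2.resize(a,(800,500),interpolation=2))
a=cv2.imread('pics/wb1.png');cv2.imwrite('pics/wb1b.png',cv2.resize(a,(800,500),interpolation=2))"
```

```text
7.05
7.6583 [ 0.284   0.1428 -0.2889  1.1379 -0.0003 -2.858 ]
```

View pics/w1b.png

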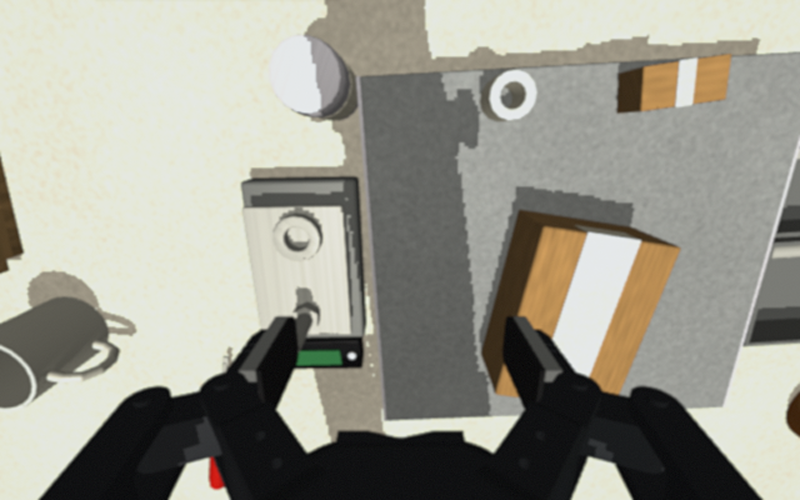

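View pics/wb1b.png

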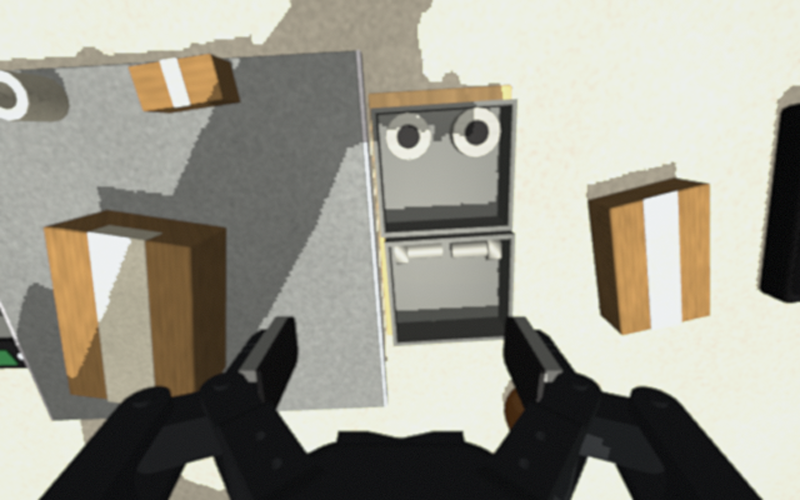

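View pics/w2.png

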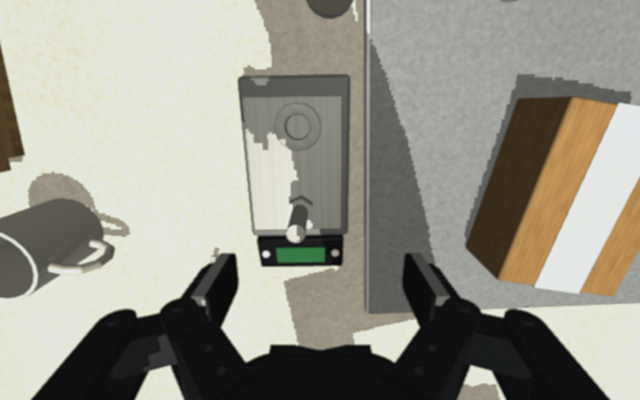

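In w2 the plate spans about (243–348, 97–235), the ring is at (297,126) and the bolt top at (296,230). The carton is at the right, with its long axis turned roughly 20° off x. In wb1 the far bin (450,165) holds rings and the near bin (450,290) holds bolts, with the free side of each toward −x. Next I fit everything from the depth clouds.

```bash
cat >> h.py <<'E'
def rect(P,m,minA=30):
    m=m.astype(np.uint8);n,l,st,_=cv2.connectedComponentsWithStats(m)
    if n<2:return None
    k=1+np.argmax(st[1:,4]);q=P[l==k]
    if len(q)<minA:return None
    (c,(w,h),a)=cv2.minAreaRect((q[:,:2]*1000).astype(np.float32))
    if w<h:w,h,a=h,w,a+90
    a=(a+90)%180-90
    return np.array([*c,w,h,a,np.median(q[:,2])*1000,len(q)]).round(1)
def band(P,z0,z1,x0,x1,y0,y1):
    return (P[...,2]>z0)&(P[...,2]<z1)&(P[...,0]>x0)&(P[...,0]<x1)&(P[...,1]>y0)&(P[...,1]<y1)
B=dict(plate=(.051,.063,.42,.62,.185,.31),ring=(.0665,.08,.50,.62,.185,.3),bolttop=(.112,.127,.42,.52,.19,.29),
 carton=(.114,.127,.36,.62,-.15,.15),riser=(.054,.066,.3,.72,-.22,.19),can=(.105,.125,.6,.75,.12,.28),core=(.088,.1,.6,.72,0,.12),
 sbox=(.086,.098,.6,.72,-.14,0),bins=(.045,.056,.38,.70,-.36,-.185),rings=(.03,.041,.56,.70,-.34,-.2),bolts=(.025,.04,.40,.56,-.34,-.2))
E
python3 - <<'E'
from h import *
i=optics.camera_info("wrist")
for n in("w1","w2","wb1","wb2"):
    f=np.load(n+".npz");P=cloud(f["d"],i,f["T"])
    for k,b in B.items():
        r=rect(P,(f["d"]>.1)&band(P,*b))
        if r is not None:print(n,k,r)
# two-view triangulation
g=lambda n:np.load(n+".npz")["T"]
T1,T2=g("w1"),g("w2");s=.8
print("ring",tri((298*s,237*s,T1,i),(297,126,T2,i)))
E
```

```text
w1 plate [ 511.5  235.4  130.5   90.2    0.8   56.9 6083. ]
w1 ring [550.6 230.5  40.6  40.6  86.3  70.6 830. ]
w1 carton [  501.8    -4.1   132.9   106.1    -9.2   120.  10956. ]
w1 riser [  519.7   -16.1   366.7   340.3   -87.2    59.8 66029. ]
w1 can [ 673.8  201.4   46.1   45.8   -6.5  114.7 2929. ]
w1 core [663.2  60.8  33.2  32.8  52.4  94.5 955. ]
w1 sbox [ 671.4  -61.1   61.6   30.4  -82.2   91.7 2632. ]
w1 bins [ 486.2 -237.3  113.5   61.1    4.7   50.6  626. ]
w1 bolts [ 435.4 -261.6   63.2    2.7  -85.7   32.7  249. ]
w2 plate [ 511.3  235.5  129.6   90.2    0.8   56.8 9899. ]
w2 ring [ 550.   230.5   41.1   40.5   -3.4   70.6 1297. ]
w2 bolttop [470.7 230.2  15.4  15.1   0.4 118.7 320. ]
w2 carton [  492.6    -2.4   151.3   106.6    -8.7   119.9 20750. ]
w2 riser [  502.9    12.7   309.3   307.4     2.8    59.7 54427. ]
wb1 carton [  493.6    -3.5   151.2   106.7    -8.7   120.  14190. ]
wb1 riser [  520.1   -14.8   366.5   341.    -87.3    59.8 54248. ]
wb1 core [662.6  54.8  33.3  25.8 -15.   93.8 758. ]
wb1 sbox [ 672.1  -62.1   61.1   30.8  -82.6   91.8 2648. ]
wb1 bins [ 605.  -259.8  122.2  112.4  -86.7   50.6 1891. ]
wb1 rings [ 637.7 -287.4   40.8   40.6   38.9   37.3 1188. ]
wb1 bolts [ 460.1 -296.   151.3   74.6  -45.1   32.5  745. ]
wb2 carton [  492.9    -3.3   151.8   106.7    -9.2   120.  18180. ]
wb2 riser [  512.    -14.9   367.1   323.6   -87.3    59.8 64826. ]
wb2 core [654.4  55.4  26.6  14.9 -89.3  93.9 484. ]
wb2 sbox [657.7 -63.8  60.2   8.5 -89.3  91.4 606. ]
wb2 bins [ 605.1 -260.   122.7  112.3  -86.8   50.5 2329. ]
wb2 rings [ 636.5 -283.   152.    75.1   51.9   37.1 2115. ]
wb2 bolts [ 461.5 -297.1  152.5   76.3  -44.1   32.6  785. ]
ring (array([0.5499, 0.2307, 0.0636]), [np.float64(0.0003376652375653205), np.float64(0.00033766523756492695)])
```

The two views agree to about 1 mm, and plate, carton, ring and bolt top heights match the text (57, 120, 71 and 119 mm). I'll refine the bolt bin, then pick up the bolt.

```bash
python3 - <<'E'
from h import *
i=optics.camera_info("wrist")
for n in("wb1","wb2"):
    f=np.load(n+".npz");P=cloud(f["d"],i,f["T"])
    q=P[(f["d"]>.1)&band(P,.046,.055,.40,.5405,-.36,-.186)]
    print(n,"rim x",np.percentile(q[:,0],[0,1,99,100]),"y",np.percentile(q[:,1],[0,1,50,99,100]))
    fl=P[(f["d"]>.1)&band(P,.005,.016,.43,.55,-.32,-.2)];print("boltbin floor",fl.min(0),fl.max(0),np.median(fl[:,2]))
    fl=P[(f["d"]>.1)&band(P,.005,.016,.555,.66,-.32,-.2)];print("ringbin floor",fl.min(0),fl.max(0),np.median(fl[:,2]))
Y=np.pi+np.radians(.8)
env.command_gripper(.05)
env.reach([.4707,.2302,.155+.14],down(Y))
env.move_straight([.4707,.2302,.155+.092],rate=.08)
env.command_gripper(0,grip_force=35)
s=monitor.state();print(s["width"],s["grasp_force"],s["position"],s["clock"],s["qpos"])
env.move_straight([.4707,.2302,.36+.0],rate=.15)
s=monitor.state();print(s["width"],s["grasp_force"],s["force"],s["clock"])
E
```

```text
wb1 rim x [0.4039 0.4256 0.5403 0.5405] y [-0.332  -0.3306 -0.2501 -0.1984 -0.1974]
boltbin floor [ 0.4307 -0.32    0.005 ] [ 0.5499 -0.2004  0.016 ] 0.009850919529961838
ringbin floor [ 0.555  -0.3198  0.0067] [ 0.6594 -0.2     0.016 ] 0.009771666000437135
wb2 rim x [0.425  0.4304 0.54   0.5404] y [-0.3343 -0.3326 -0.2756 -0.2062 -0.1974]
boltbin floor [ 0.4305 -0.32    0.005 ] [ 0.55   -0.2005  0.016 ] 0.009760259678197908
ringbin floor [ 0.5552 -0.3199  0.0052] [ 0.66   -0.2007  0.016 ] 0.009760166243077295
0.015173927210745768 34.05568063259125 [0.4711 0.2303 0.2477] 11.925 [ 0.3314  0.2364 -0.4385  0.8945 -0.0002  0.3175]
0.014930768901542477 34.070650935173035 [-0.3289  0.6346 -1.3136] 12.825
```

```bash
python3 - <<'E'
from h import *
Y=np.pi+np.radians(3.2)
p=np.array([.469,-.268])
env.reach([.469,-.268,.36],down(Y));print(monitor.state()["clock"])
env.move_straight([*p,.215],rate=.15)
print(env.move_straight([*p,.199],rate=.03,max_force=5))
s=monitor.state();print(s["position"],s["force"],s["width"])
env.command_gripper(.045)
env.move_straight([*p,.36],rate=.2)
Y=np.pi+np.radians(.8)
q=np.array([.5502,.2306])
env.reach([*q,.31],down(Y))
env.command_gripper(.052)
env.move_straight([*q,.25],rate=.15)
print(env.move_straight([*q,.218],rate=.02,max_force=5))
s=monitor.state();print(s["position"],s["force"],s["clock"]);z=s["position"][2]
env.move_straight([*q,z+.003],rate=.02)
env.command_gripper(0,grip_force=40)
s=monitor.state();print(s["width"],s["grasp_force"],s["position"],s["force"],s["clock"])
env.move_straight([*q,.30],rate=.12)
s=monitor.state();print(s["width"],s["grasp_force"],s["clock"])
snap("side","s1")
E
python3 -c "
import cv2
a=cv2.imread('pics/s1.png')[130:320,180:420];cv2.imwrite('pics/s1c.png',cv2.resize(a,None,fx=3,fy=3,interpolation=2))"
```

```text
14.6333
True
[ 0.469  -0.268   0.2007] [-1.2953  0.1974  3.91  ] 0.015009910451964564
True
[0.5501 0.2306 0.2271] [-0.0149 -0.0169  3.2837] 21.3083
0.040632361730925666 40.35075645893812 [0.5502 0.2306 0.2302] [-1.2159 -0.2387  2.509 ] 21.9083
0.04058929621275119 40.39900504052639 22.6417
```

View pics/s1c.png

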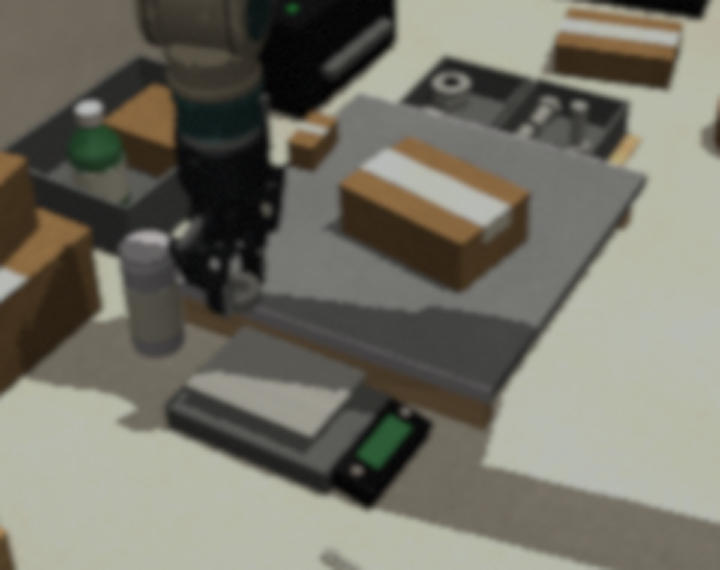

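The bolt stands in the bolt bin (crop ~578,120), the plate is empty and the ring hangs in the gripper (240,290). Next the ring goes into its bin, and I measure the carton again.

```bash
python3 - <<'E'
from h import *
p=np.array([.584,-.261])
s=monitor.state();env.move_straight([*s["position"][:2],.36],rate=.2)
env.reach([*p,.36],down(np.pi+np.radians(3.2)))
env.move_straight([*p,.20],rate=.15)
print(env.move_straight([*p,.181],rate=.03,max_force=5))
s=monitor.state();print(s["position"],s["force"],s["width"],s["clock"])
env.command_gripper(.05)
env.move_straight([*p,.36],rate=.2)
env.reach([.47,-.12,.38],down(-np.pi/2-np.radians(8.8)))
p,d,T,i=snap("wrist","w3");P=cloud(d,i,T)
for k in("carton","plate","riser"):print(k,rect(P,(d>.1)&band(P,*B[k])))
s=monitor.state();print(s["clock"],s["qpos"])
E
```

```text
True
[ 0.5839 -0.2609  0.1832] [-0.0864  0.4335  4.7659] 0.040285137430335544 26.7083
carton [ 486.9  -10.7  113.3   92.4   -9.7  120.  7857. ]
plate None
riser [  523.3   -76.    340.    246.      2.7    59.7 47450. ]
29.175 [-0.3837  0.0445 -0.356   1.1707 -0.0001 -1.7999]
```

View pics/w3.png

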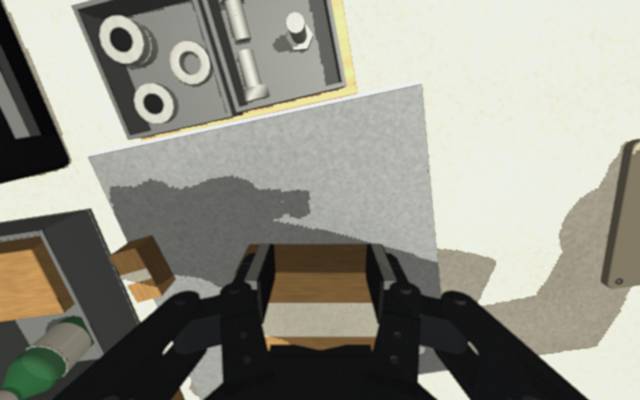

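Both parts are in their own bins: the loose ring at (190,62) beside the fixed rings, and the bolt standing at (298,30). The carton has not moved. I push it with two fingertips on its −y face to 12 mm short, then look.

```bash
cat >> h.py <<'E'
def pose(c,a,off,lx=0):
    """TCP xy and quat for pushing carton at centre c, yaw a(deg) from -y side; off = face to tool axis"""
    a=np.radians(a);n=np.array([-np.sin(a),np.cos(a)]);t=np.array([np.cos(a),np.sin(a)])
    return np.array(c)-n*(.0525+off)+t*lx,down(a-np.pi/2)
E
python3 - <<'E'
from h import *
z=.234
env.command_gripper(.06)
C=[.493,-.0032]
p,q=pose(C,-8.9,.026);env.reach([*p,.30],q)
env.move_straight([*p,z],rate=.1)
p,q=pose(C,-8.9,.010);env.move_straight([*p,z],rate=.03,attitude=q)
print(monitor.state()["force"])
for k in np.linspace(0,1,5)[1:]:
    c=np.array(C)+k*(np.array([.5112,.2235])-C)
    p,q=pose(c,-8.9+k*9.7,.011);env.move_straight([*p,z],rate=.07,attitude=q)
    print(monitor.state()["force"],monitor.state()["clock"])
p2=p-[0,.03];env.move_straight([*p2,z],rate=.1);env.move_straight([*p2,.40],rate=.25)
env.reach([.47,.11,.42],q)
a,d,T,i=snap("wrist","w4");P=cloud(d,i,T)
print(rect(P,(d>.1)&band(P,.11,.127,.36,.64,.05,.35)),monitor.state()["clock"])
E
```

```text
[-0.0982 -3.194   1.6599]
[ 0.2694 -0.257   0.3894] 32.3333
[ 0.1288 -0.7343 -0.4288] 33.3
[-0.1899 -0.0114 -0.2854] 34.2667
[ 0.5566 -0.5886  0.7142] 35.2333
[ 489.9  225.9  109.7  106.     0.5  116.9 7159. ] 36.8667
```

View pics/w4.png

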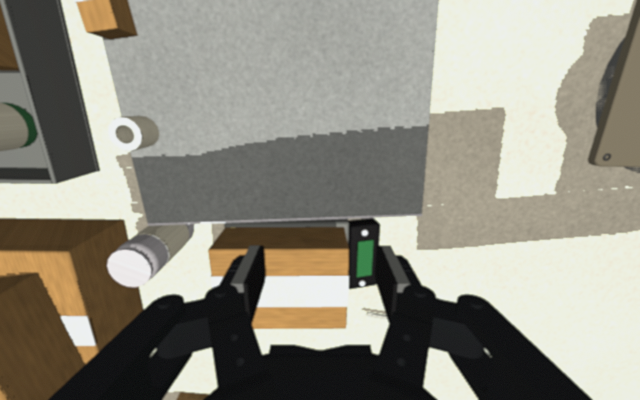

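The carton rests on the plate and clears the riser, and its top is at 116.9 mm. A finger hides part of it (column ~250), so I refit using all the visible pieces.

```bash
cat >> h.py <<'E'
def rectall(P,m):
    m=cv2.morphologyEx(m.astype(np.uint8),cv2.MORPH_OPEN,np.ones((2,2)))>0
    q=P[m];(c,(w,h),a)=cv2.minAreaRect((q[:,:2]*1000).astype(np.float32))
    if w<h:w,h,a=h,w,a+90
    A=np.c_[q[:,:2]-q[:,:2].mean(0),np.ones(len(q))];k=np.linalg.lstsq(A,q[:,2],rcond=None)[0]
    return np.array([*c,w,h,(a+90)%180-90,np.median(q[:,2])*1000,*(k[:2]*1000)]).round(1)
E
python3 - <<'E'
from h import *
f=np.load("w4.npz");i=optics.camera_info("wrist");P=cloud(f["d"],i,f["T"])
print(rectall(P,(f["d"]>.1)&band(P,.113,.122,.36,.64,.1,.35)))
E
```

```text
[ 506.2  211.7  359.5  159.5  -86.1  116.9  -21.7 -447.9]
```

```bash
python3 - <<'E'
from h import *
env.reach([.51,.29,.42],down(np.radians(.8)-np.pi/2))
a,d,T,i=snap("wrist","w5");P=cloud(d,i,T)
print(rect(P,(d>.1)&band(P,.111,.122,.36,.625,.1,.35)),rectall(P,(d>.1)&band(P,.113,.120,.40,.61,.14,.30)))
print("riser",rect(P,(d>.1)&band(P,*B["riser"])))
for k in("can","core","sbox"):print(k,rect(P,(d>.1)&band(P,*B[k])))
print(monitor.state()["clock"])
E
```

```text
[  510.3   226.8   151.3   105.2     0.7   116.9 19160. ] [ 508.6  236.3  212.9  148.6    0.7  116.9   32.7 -106. ]
riser [  512.2   137.8   340.6    61.3     1.9    59.7 20766. ]
can [ 673.3  200.8   47.2   45.9   18.1  114.5 2459. ]
core None
sbox None
37.6833
```

```bash
python3 - <<'E'
from h import *
z=.234
p,q=pose([.5105,.2268],.8,.040);env.reach([*p,.40],q)
env.move_straight([*p,z],rate=.15)
p,_=pose([.5112,.2353],.8,.0140);env.move_straight([*p,z],rate=.04,attitude=q)
env.dwell(.2)
p2=p-[0,.03];env.move_straight([*p2,z],rate=.1);env.move_straight([*p2,.42],rate=.25)
env.reach([.51,.29,.42],q)
a,d,T,i=snap("wrist","w6");P=cloud(d,i,T)
r=(d>.1)&band(P,.111,.122,.36,.625,.1,.35);print(rect(P,r))
m=(d>.1)&band(P,.114,.120,.45,.57,.2,.27);Q=P[m];print(np.linalg.lstsq(np.c_[Q[:,:2],np.ones(len(Q))],Q[:,2],rcond=None)[0])
print(monitor.state()["clock"])
E
```

```text
[  510.5   234.7   151.2   104.8     0.8   116.9 18780. ]
[-0.0008  0.0001  0.1174]
42.8667
```

View pics/w6.png

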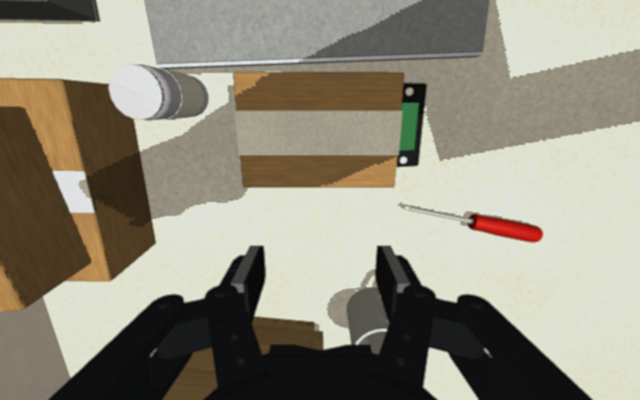

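The carton lies level (slope under 0.001), square at 0.8° and within 1 mm of the plate's centre. It spans (235–404, 72–187) in the picture and is clear of the riser edge at row 60. I'm handing the job in.

```bash
python3 -c "
from cell import env
print(env.close_job())"
```

```text
the job is handed in; nothing more can be done
None
```

The job is handed in: the bolt and ring are in their own bins, and the carton sits level and square on the plate, within about 1 mm of centre and clear of the riser, at about 43 s of the 72 s allowed.

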